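# Bring the green jar round to the pointer

### The job

Turn the jar carousel gently, pushing with a fingertip against one of its blue upright pegs or blue arms, until the green jar stands squarely in front of the brass pointer, then leave it there at rest. Do not touch the jars: they ride along in their seats; and do not disturb the other things on the bench.

Things in the scene. Friction and masses are not known exactly. Their poses are not given: they have to be found in the camera images.
- wheel: Turning part of the carousel: hub 68 mm across, 75 mm high, six level arms 18 mm wide, 46-56 mm above the table. Turns either way about its upright axis, needs 1 to 3 N at a peg, stays where left. Origin on the axis at table height, z up. From its x axis, aluminium arms at 0, 120, 240 deg end in jar seats (68 mm across, rim 61 mm up, 120 mm from the axis); blue push arms at 60, 180, 300 deg.
- peg0 (a point): Top of the upright blue push peg on the blue arm at 60 degrees in the wheel's frame: round, 18 mm in diameter, 120 mm from the axis, rising from the arm (56 mm above the table) to 101 mm above the table (rounded top). The clear gap between a peg and the jar on either side is 85 mm.
- peg1 (a point): Top of the upright blue push peg on the blue arm at 180 degrees in the wheel's frame: round, 18 mm in diameter, 120 mm from the axis, rising from the arm (56 mm above the table) to 101 mm above the table (rounded top). The clear gap between a peg and the jar on either side is 85 mm.
- peg2 (a point): Top of the upright blue push peg on the blue arm at 300 degrees in the wheel's frame: round, 18 mm in diameter, 120 mm from the axis, rising from the arm (56 mm above the table) to 101 mm above the table (rounded top). The clear gap between a peg and the jar on either side is 85 mm.
- mark (a point): Where the green jar must stand: fixed point on the seats' circle (120 mm from the axis, 53 mm above the table), straight in front of the brass pointer. The pointer is a brass cone 68 mm long aimed at the axis, its tip 164 mm from the axis and 92 mm up, on a brass post 235 mm from the axis, 24 mm thick, 112 mm high, on a grey foot bar 34 mm wide, 12 mm high. It does not move.
- jar_green: Jar of green glass with a green lid, 52 mm in diameter, 60 mm high, about 0.2 kg, standing loose in one of the three seats. Origin at the centre of its underside, 53 mm above the table; its top is 113 mm above the table.
- jar_red: Same jar in red with a red lid, in another seat; origin at the centre of its underside.
- jar_white: Same jar in white with a white lid, in the third seat; origin at the centre of its underside.
- paperweight: Bystander: purple glass paperweight, 70 mm in diameter, 48 mm high, on the table near the pointer; origin at the centre of its underside.
- mould: Bystander: open brown clay cup mould, 72 mm in diameter, 50 mm high, on the table near the pointer; origin at the centre of its underside.
- paddle: Bystander: black graphite paddle with a wooden handle, lying flat on the table to the left, 260 mm long along its x axis (handle towards -x), 70 mm wide, 22 mm high; origin under its middle at table height.
- block: Bystander: dark wooden shaping block 85 x 60 x 50 mm with a 130 mm handle towards its -x, to the right; origin under the block's middle.
Mind the look-alikes: they are no part of the job. Of the things shaped like the jar_white, the white one is meant.

How it is judged:
By the outcome, as a careful person would: the job done as asked, in the order asked, and still so for the second after the job is handed in, with the robot touching nothing.
It also fails if it takes over 58 s, if anything falls off the work surface, if the arm or the gripper's body presses on something with over 40 N, if the wrist force passes 120 N, or if a joint passes its speed limit or range.

### The arm

A 7-joint arm with a two-finger parallel gripper is mounted at the origin on the work surface. World frame = base frame: x ahead of the robot, y to its left, z up, the work surface at z = 0. Lengths are in m, angles in rad, forces in N, time in s.
With the tool pointing down it reaches from about 0.35 to 0.9 m from the base axis. Payload 7.2 kg.
Tool frame: the origin (TCP) lies between the finger pads; the fingertips stand 8 mm ahead of it and the grasp point (between the pads) lies 11 mm behind it; z points along the fingers, y is the line along which they close (so a half turn about z gives the same grasp; the last joint's range is limited). The gripper opens to 85 mm and grips with 20 to 120 N. Pads are 22 mm wide; open, the fingers measure 114 mm over their backs; the gripper's body (76 mm by 85 mm) begins 54 mm behind the grasp point. The pads swing forward as they close: fully open they stand 13 mm farther back than shut.
Start: joints at [1.195, 0.411, -0.013, 1.596, 0.006, 1.134, -0.082], TCP at [0.189, -0.596, 0.239] pointing down, gripper open.
Joint ranges: [-2.95, 2.95], [-0.29, 1.99], [-1.47, 1.44], [0.14, 2.54], [-1.03, 4.17], [0.13, 1.85], [-2.86, 2.86]. Speed limits (rad/s): [2.39, 2.39, 3.01, 3.01, 3.14, 3.14, 3.14].

### API

Orientations are given as a unit quaternion [x, y, z, w].
In Python, from plant import * gives the robot as it stands. The module is installed in compiled form; this text tells all that it offers.
- The arm moves only by the tool apply_moves, never from a script. Its argument "steps" is a list of rows, each a list of 7 numbers: the shift along the tool's x, y, z in mm, then the turn, a rotation vector about the tool's x, y, z in degrees, then the finger opening in mm, from 0 to 85.4. A call has 1 to 8 rows; each row is the pose to reach, as a shift and turn from the pose commanded when the call began, along the tool's axes at that moment; what a row does not reach only later rows make up. A row lasts 1/8 s, in which the tool goes at most 62.5 mm and 10.7 degrees, less where a joint would pass 70% of its speed; a pose out of reach is approached as far as the arm can. A call with a gripper value outside its range is refused whole. The fingers move at their own pace and stop on an object; "newtons" is the grip in N (left out, the last holds). Time passes only in rows, so rows that repeat a pose let the fingers close. It gives the time, the measured TCP pose, the force, the opening and the grip force at its end, in the units of the state.
- get_state(): the state, without advancing time (a new reading comes with each control period).
- camera(name): name is "scene" or "top"; returns the picture (384x512x3 uint8, blue, green, red); there is no depth.
- camera_info(name): a dict with "fx", "fy", "cx", "cy" (pixels), "k1" (the pictures are not rectified: a ray, as slopes to the right and down, at radius r is drawn at 1 + k1 r^2 times it, then the intrinsics apply), "cam_to_world" (4x4, takes a point from camera to world coordinates). Camera axes: x right, y up, looking along -z (the intrinsics and any distortion apply to the point x, -y, -z); pixel columns grow to the right and rows downward; lengths in m; the calibration is good to about 2 mm. A picture is of the moment at which its call begins. camera_info takes no time and is no camera call.
- sign_off(): hands the job in; it is judged then, once.
Trained networks look in the newest picture that a camera, given by its name, has taken for a name from the list of things; names that differ only in an ending like _2 or _b are one class to them, and where a whole thing is asked for, a point or a joint stands for the part that bears it (a point fixed in the world has none). Each returns a list of dicts, best first, with "p" (0 to 1); they miss things now and then, are a little off and sometimes report something else, mostly with a low value. They report only what shows in the picture. A call takes as long as a camera call. They do not tell look-alikes from the thing itself.
- regions_of(thing, camera): "region" (384x512 bool, what is visible of it).
- spot_point(thing, camera): "location" ([x, y, z] in m, in the coordinates of the camera as it stood for that picture, good to about 4 mm: a listed point, or the origin of a listed thing).
The state is a dict: "time": time; "joint_pos": joint angles; "dq": joint speeds; "tau": joint torques, N m; "tcp_pos": TCP position; "ee_rot": TCP orientation; "wrist_force": force on the tool from outside, world axes, zero at the start; "ft_torque": the same for the moment, N m; "grip_width": finger opening in m; "gripper_force": force on a finger pad.
Only numpy, scipy, OpenCV 4.12 (cv2) and the standard library are available. Lean on these libraries where they do the work, as an engineer would, in place of code of your own. Each camera call takes 0.05 s, during which the arm holds its last target. There are 200 camera calls.

## Working session

There is one attempt and no reset: what is moved stays moved. The work goes in short steps, Python scripts to look and compute and a tool call to move; the robot and the scene stay as the last step left them, time stands still between calls to the robot, and variables do not carry over. Pictures are saved under pics/ and viewed, at most 10 in all, crops included, and the job is handed in when it is done.

Besides the shell and the picture viewer there is one more tool, called after "Emit:" as a command line: name --pt "numbers of a row" for each row, then --argument value for the rest. apply_moves: Moves the arm, as the interface text tells. Its arguments: {"type":"object","properties":{"steps":{"type":"array","items":{"type":"array","items":{"type":"number"}}},"newtons":{"type":"number"}},"required":["steps"]}

```bash
mkdir -p pics; cat > h.py <<'E'
from plant import *
import numpy as np, cv2
def w(cam,p): 
    M=np.array(camera_info(cam)["cam_to_world"]); return (M@np.r_[p,1])[:3]
def pix(cam,P):
    i=camera_info(cam); q=np.linalg.inv(np.array(i["cam_to_world"]))@np.r_[P,1]
    a=np.array([q[0],-q[1]])/-q[2]; a=a*(1+i["k1"]*(a@a)); return np.round([i["fx"]*a[0]+i["cx"],i["fy"]*a[1]+i["cy"]])
E
python3 - <<'E'
from h import *
a=camera("scene");b=camera("top")
cv2.imwrite("pics/s0.png",a);cv2.imwrite("pics/t0.png",b)
for c in ["top","scene"]:
  print(c)
  for t in ["wheel","peg0","peg1","peg2","mark","jar_green","jar_red","jar_white","paperweight","mould","paddle","block"]:
    for d in spot_point(t,c)[:3]:
        P=w(c,d["location"]); print(t,round(d["p"],2),P.round(3),pix(c,P))
s=get_state();print(s["time"],s["tcp_pos"],s["ee_rot"])
E
```

```text
top
wheel 0.73 [ 0.545  0.01  -0.004] [255. 207.]
peg0 0.81 [ 0.529 -0.106  0.101] [289. 210.]
peg0 0.68 [0.658 0.06  0.1  ] [239. 172.]
peg0 0.67 [0.451 0.088 0.099] [232. 234.]
peg1 0.81 [ 0.529 -0.106  0.101] [289. 210.]
peg1 0.68 [0.658 0.06  0.1  ] [239. 172.]
peg1 0.67 [0.451 0.088 0.099] [232. 234.]
peg2 0.81 [ 0.529 -0.106  0.101] [289. 210.]
peg2 0.68 [0.658 0.06  0.1  ] [239. 172.]
peg2 0.67 [0.451 0.088 0.099] [232. 234.]
mark 0.61 [0.666 0.01  0.055] [254. 172.]
jar_green 0.67 [ 0.644 -0.058  0.052] [274. 178.]
jar_red 0.6 [0.562 0.133 0.051] [219. 202.]
jar_white 0.62 [ 0.353 -0.119  0.001] [292. 261.]
jar_white 0.51 [ 0.372  0.085 -0.001] [235. 256.]
jar_white 0.45 [ 0.439 -0.032  0.051] [267. 237.]
paperweight 0.61 [ 0.785  0.112 -0.001] [226. 141.]
paperweight 0.56 [ 0.524 -0.472 -0.003] [389. 211.]
mould 0.9 [ 0.775 -0.083 -0.002] [279. 143.]
block 0.64 [ 0.522 -0.469 -0.003] [388. 211.]
scene
wheel 0.69 [ 0.548  0.012 -0.   ] [249. 198.]
peg0 0.88 [0.449 0.087 0.103] [250. 147.]
peg0 0.83 [0.656 0.06  0.103] [284. 190.]
peg0 0.63 [ 0.529 -0.105  0.102] [212. 189.]
peg1 0.88 [0.449 0.087 0.103] [250. 147.]
peg1 0.83 [0.656 0.06  0.103] [284. 190.]
peg1 0.63 [ 0.529 -0.105  0.102] [212. 189.]
peg2 0.88 [0.449 0.087 0.103] [250. 147.]
peg2 0.83 [0.656 0.06  0.103] [284. 190.]
peg2 0.63 [ 0.529 -0.105  0.102] [212. 189.]
mark 0.79 [0.666 0.008 0.054] [272. 212.]
jar_green 0.7 [ 0.637 -0.064  0.057] [246. 216.]
jar_red 0.67 [0.562 0.135 0.052] [283. 173.]
jar_white 0.7 [0.369 0.091 0.003] [237. 155.]
jar_white 0.65 [ 0.352 -0.116  0.002] [183. 178.]
jar_white 0.57 [ 0.435 -0.034  0.053] [216. 171.]
paperweight 0.89 [ 0.781  0.112 -0.   ] [323. 232.]
mould 0.83 [ 0.771 -0.078  0.001] [270. 262.]
paddle 0.91 [ 0.403  0.469 -0.001] [324. 121.]
block 0.82 [ 0.528 -0.472  0.   ] [101. 272.]
1.3 [ 0.18935467 -0.59560771  0.23929059] [ 9.88178120e-01  1.53310151e-01  1.26380899e-05 -6.02566755e-06]
```

```bash
python3 - <<'E'
import cv2,numpy as np
a=cv2.imread("pics/s0.png")[100:300,80:370];b=cv2.imread("pics/t0.png")[120:290,160:400]
cv2.imwrite("pics/c0.png",np.vstack([cv2.resize(a,(435,300)),cv2.resize(b,(435,300))]))
def ang(p,c): return np.degrees(np.arctan2(p[1]-c[1],p[0]-c[0]))
pegs=np.array([[.529,-.1055],[.657,.060],[.450,.0875]]);c=pegs.mean(0);print(c)
for p in pegs: print("peg",ang(p,c),np.hypot(*(p-c)))
for n,p in dict(mark=[.666,.009],green=[.6405,-.061],red=[.562,.134],white=[.437,-.033]).items():print(n,ang(p,c),np.hypot(*(np.array(p)-c)))
E
```

```text
[0.54533333 0.014     ]
peg -97.78299517502967 0.12061105993140835
peg 22.38873673024851 0.12077021339901843
peg 142.36853064256718 0.12037730037031252
mark -2.3727771273658376 0.12077021339901843
green -38.241328799119415 0.12116804217467754
red 82.09283729704153 0.12115187896924166
white -156.54657448990162 0.11808941997956934
```

View pics/c0.png

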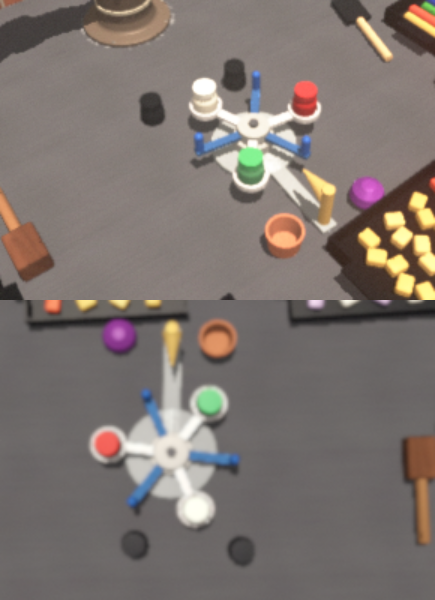

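The crop shows the carousel, with green at about (274,178) in the top picture, 36° clockwise of the pointer. The white look-alikes are (292,261) and (235,256), black jars standing on the table; the one at (267,237) is the white jar in its seat. None of them needs touching. I will push the free peg at top pixel (289,210) from the robot's side, counter-clockwise.

Emit:
apply_moves --pt "54 -47 0 0 0 0 0" --pt "108 -93 0 0 0 0 0" --pt "162 -140 0 0 0 0 0" --pt "216 -187 0 0 0 0 0" --pt "270 -233 0 0 0 0 0" --pt "324 -280 0 0 0 0 0" --pt "378 -327 0 0 0 0 0" --pt "431 -373 0 0 0 0 0" --newtons 20

```text
time: 2.3
tcp_pos: [0.4515, -0.1677, 0.2397]
ee_rot: [0.988, 0.153, 0.0, 0.0]
wrist_force: [0.9, -0.4, 0.6]
grip_width: -0.0
gripper_force: 0.0
```

Emit:
apply_moves --pt "0 0 0 0 0 0 0" --pt "0 0 0 0 0 0 0"

```text
time: 2.55
tcp_pos: [0.4504, -0.1697, 0.2393]
ee_rot: [0.988, 0.153, -0.0, 0.0]
wrist_force: [-0.7, -1.0, -0.6]
grip_width: 0.0002
gripper_force: 0.0
```

```bash
python3 - <<'E'
from h import *
a=camera("scene");b=camera("top")
i=regions_of("mark","top")
r=regions_of("wheel","top")
for c in ["top","scene"]:
  for t in ["wheel","mark","jar_green","peg0"]:
    for d in spot_point(t,c)[:3]:
        print(c,t,round(d["p"],2),w(c,d["location"]).round(4))
# brass pixels
hsv=cv2.cvtColor(b,cv2.COLOR_BGR2HSV)
m=cv2.inRange(hsv,(14,100,90),(30,255,255));m[:, :235]=0;m[:,275:]=0;m[:118]=0;m[185:]=0
ys,xs=np.nonzero(m);print(len(xs),xs.mean(),ys.min(),ys.max(),[(y,xs[ys==y].mean().round(1)) for y in sorted(set(ys))])
for P in [(.545,.014,.092),(.709,.007,.092),(.78,.004,.112)]: print(pix("top",P))
s=get_state();print(s["time"],s["tcp_pos"],s["ee_rot"],s["grip_width"])
E
```

```text
top wheel 0.76 [ 0.5457  0.0098 -0.0043]
top mark 0.98 [0.6658 0.0122 0.0552]
top jar_green 0.73 [ 0.6437 -0.062   0.0545]
top peg0 0.94 [0.4502 0.0878 0.0975]
top peg0 0.72 [ 0.5286 -0.1054  0.0992]
top peg0 0.58 [0.656  0.0608 0.1004]
scene wheel 0.72 [ 0.7817  0.1113 -0.0015]
scene wheel 0.71 [ 0.5255 -0.4747 -0.0019]
scene mark 0.56 [0.6649 0.0111 0.0531]
scene jar_green 0.77 [ 0.634  -0.0654  0.0546]
scene jar_green 0.3 [ 0.4378 -0.0341  0.0521]
scene peg0 0.91 [0.4532 0.0871 0.1045]
scene peg0 0.76 [0.6543 0.0579 0.1021]
scene peg0 0.59 [ 0.5267 -0.1063  0.1025]
216 251.91666666666666 118 156 [(np.int64(118), np.float64(244.0)), (np.int64(119), np.float64(244.0)), (np.int64(120), np.float64(244.0)), (np.int64(121), np.float64(244.0)), (np.int64(122), np.float64(244.0)), (np.int64(123), np.float64(244.0)), (np.int64(124), np.float64(244.0)), (np.int64(131), np.float64(254.5)), (np.int64(132), np.float64(254.5)), (np.int64(133), np.float64(254.5)), (np.int64(134), np.float64(254.5)), (np.int64(135), np.float64(254.5)), (np.int64(136), np.float64(254.5)), (np.int64(137), np.float6
[... 159 characters left out ...]
int64(142), np.float64(254.5)), (np.int64(143), np.float64(254.5)), (np.int64(144), np.float64(254.5)), (np.int64(145), np.float64(255.0)), (np.int64(146), np.float64(255.0)), (np.int64(147), np.float64(255.0)), (np.int64(148), np.float64(255.0)), (np.int64(149), np.float64(255.0)), (np.int64(150), np.float64(255.0)), (np.int64(151), np.float64(255.0)), (np.int64(152), np.float64(255.0)), (np.int64(153), np.float64(255.0)), (np.int64(154), np.float64(255.0)), (np.int64(155), np.float64(255.0)), (np.int64(156), np.float64(255.0))]
[253. 206.]
[255. 158.]
[255. 136.]
3.15 [ 0.45055575 -0.16945697  0.23930407] [9.88200355e-01 1.53166764e-01 1.16128527e-05 1.90800473e-05] -0.00026665605001566445
```

Emit:
apply_moves --pt "26 -22 0 0 0 0 0" --pt "53 -45 20 0 0 0 0" --pt "53 -45 60 0 0 0 0" --pt "53 -45 100 0 0 0 0" --pt "53 -45 135 0 0 0 0" --pt "53 -45 155 0 0 0 0" --pt "53 -45 164 0 0 0 0" --pt "53 -45 164 0 0 0 0"

```text
time: 4.15
tcp_pos: [0.4875, -0.1103, 0.0752]
ee_rot: [0.988, 0.153, -0.0, -0.0]
wrist_force: [-0.8, -0.5, 0.6]
grip_width: 0.0
gripper_force: 0.0
```

```bash
python3 - <<'E'
from h import *
import numpy as np
s=get_state();p=s["tcp_pos"];print(p,s["wrist_force"])
c=np.array([.5455,.014]);a=np.radians(17.64);R=np.array([[np.cos(a),np.sin(a)],[np.sin(a),-np.cos(a)]])
# TCP on circle of 120 mm, trailing peg: angle behind by ~20mm
for th in range(-98,-61,3):
    t=np.radians(th); q=c+.12*np.array([np.cos(t),np.sin(t)])-.021*np.array([-np.sin(t),np.cos(t)])
    print(th,(1000*R.T@(q-p[:2])).round(1))
E
```

```text
[ 0.48746004 -0.11031439  0.07516926] [-0.79914945 -0.53488421  0.57348169]
-98 [22.1 -1.8]
-95 [27.4  1.8]
-92 [32.9  5.1]
-89 [38.5  8.1]
-86 [44.3 10.8]
-83 [50.2 13.2]
-80 [56.2 15.3]
-77 [62.3 17. ]
-74 [68.6 18.5]
-71 [74.8 19.6]
-68 [81.2 20.4]
-65 [87.5 20.8]
-62 [93.9 20.9]
```

Emit:
apply_moves --pt "8 0 0 0 0 0 0" --pt "14 0 0 0 0 0 0" --pt "18 0 0 0 0 0 0" --pt "22 0 0 0 0 0 0" --pt "25 1 0 0 0 0 0" --pt "28 2 0 0 0 0 0" --pt "31 4 0 0 0 0 0" --pt "34 6 0 0 0 0 0"

```text
time: 5.15
tcp_pos: [0.5219, -0.1055, 0.0752]
ee_rot: [0.988, 0.153, -0.0, -0.0]
wrist_force: [-0.7, 0.7, 0.3]
grip_width: 0.0001
gripper_force: 0.5
```

Emit:
apply_moves --pt "3 1 0 0 0 0 0" --pt "6 3 0 0 0 0 0" --pt "9 4 0 0 0 0 0" --pt "12 5 0 0 0 0 0" --pt "15 7 0 0 0 0 0" --pt "18 8 0 0 0 0 0" --pt "21 9 0 0 0 0 0" --pt "24 10 0 0 0 0 0"

```text
time: 6.15
tcp_pos: [0.5478, -0.108, 0.0753]
ee_rot: [0.988, 0.153, -0.0, -0.0]
wrist_force: [-1.5, 1.0, -0.7]
grip_width: 0.0003
gripper_force: 0.5
```

```bash
cat > m.py <<'E'
from h import *
def ang(p,c): return np.degrees(np.arctan2(p[1]-c[1],p[0]-c[0]))
c=np.array([.5455,.014])
imgs=[camera("scene"),camera("top")]
for cam in ["top","scene"]:
  for t in ["mark","jar_green","jar_red","jar_white","peg0"]:
    for d in spot_point(t,cam)[:3]:
        P=w(cam,d["location"])
        if P[2]>.03: print(cam,t,round(d["p"],2),P.round(4),ang(P,c).round(1),np.hypot(*(P[:2]-c)).round(3))
s=get_state();print(s["time"],s["tcp_pos"],s["wrist_force"])
E
python3 m.py
```

```text
top mark 0.96 [0.6642 0.0097 0.0542] -2.1 0.119
top mark 0.6 [ 0.6678 -0.0241  0.0517] -17.3 0.128
top jar_green 0.73 [ 0.6647 -0.0244  0.0538] -17.9 0.125
top jar_red 0.69 [0.5269 0.13   0.0523] 99.1 0.117
top jar_white 0.77 [ 0.4578 -0.0655  0.0478] -137.8 0.118
top peg0 0.94 [0.6327 0.093  0.0979] 42.2 0.118
top peg0 0.88 [ 0.5661 -0.107   0.0996] -80.3 0.123
top peg0 0.76 [0.4338 0.0516 0.0952] 161.4 0.118
scene mark 0.73 [0.6651 0.0076 0.0522] -3.1 0.12
scene mark 0.64 [0.4312 0.0524 0.1052] 161.4 0.121
scene jar_green 0.93 [ 0.6566 -0.0294  0.0521] -21.3 0.119
scene jar_red 0.57 [ 0.5625 -0.1053  0.1026] -81.9 0.12
scene jar_red 0.52 [0.523  0.134  0.0539] 100.6 0.122
scene peg0 0.75 [0.4315 0.054  0.1026] 160.7 0.121
scene peg0 0.74 [ 0.5604 -0.1055  0.1071] -82.9 0.12
scene peg0 0.64 [0.6365 0.0924 0.1039] 40.8 0.12
6.75 [ 0.54760464 -0.10812166  0.07532955] [ 0.18655033  0.85421307 -0.34224414]
```

Emit:
apply_moves --pt "3 1 0 0 0 0 0" --pt "6 2 0 0 0 0 0" --pt "9 3 0 0 0 0 0" --pt "12 3.5 0 0 0 0 0" --pt "15 4 0 0 0 0 0" --pt "18 4.5 0 0 0 0 0" --pt "21 5 0 0 0 0 0" --pt "24 5.5 0 0 0 0 0"

```text
time: 7.75
tcp_pos: [0.5723, -0.106, 0.0753]
ee_rot: [0.988, 0.153, -0.0, 0.0]
wrist_force: [-1.4, -0.4, -0.3]
grip_width: -0.0001
gripper_force: 0.6
```

Emit:
apply_moves --pt "2 0 0 0 0 0 0" --pt "4 0 0 0 0 0 0" --pt "6 0 0 0 0 0 0" --pt "7 0 0 0 0 0 0" --pt "7 0 0 0 0 0 0"

```text
time: 8.38
tcp_pos: [0.5791, -0.1039, 0.0754]
ee_rot: [0.988, 0.153, 0.0, 0.0]
wrist_force: [-0.6, -0.6, -0.0]
grip_width: 0.0002
gripper_force: 0.0
```

```bash
cat >> m.py <<'E'
a,b=imgs
cv2.imwrite("pics/m.png",np.hstack([cv2.resize(a[150:280,200:360],(400,325)),cv2.resize(b[115:245,195:355],(400,325))]))
E
python3 m.py
```

```text
top mark 0.82 [0.6663 0.0122 0.053 ] -0.8 0.121
top jar_green 0.64 [ 0.4819 -0.0871  0.0535] -122.2 0.119
top jar_green 0.46 [0.6712 0.0033 0.0514] -4.9 0.126
top jar_red 0.6 [0.4978 0.1252 0.0525] 113.2 0.121
top jar_white 0.66 [ 0.4811 -0.0874  0.0507] -122.4 0.12
top peg0 0.97 [0.6126 0.1143 0.0993] 56.2 0.121
top peg0 0.57 [0.4275 0.0235 0.0986] 175.4 0.118
scene mark 0.74 [0.4918 0.1224 0.0557] 116.4 0.121
scene mark 0.72 [0.6636 0.009  0.0537] -2.4 0.118
scene jar_green 0.92 [ 6.623e-01 -1.000e-04  5.180e-02] -6.9 0.118
scene jar_red 0.79 [0.4949 0.1261 0.0526] 114.3 0.123
scene jar_white 0.46 [ 0.4793 -0.0866  0.0507] -123.3 0.12
scene peg0 0.94 [ 0.5941 -0.0963  0.1031] -66.2 0.121
scene peg0 0.59 [0.6118 0.1123 0.1016] 56.0 0.119
8.975 [ 0.57882141 -0.1039357   0.07530472] [-0.63703384  0.45485328 -0.48349907]
```

View pics/m.png

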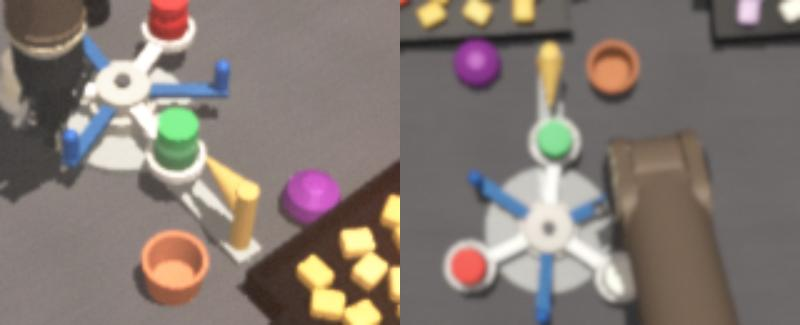

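The green jar is nearly at the pointer, about 3° short. I will refine with ray–plane measurements.

```bash
cat > f.py <<'E'
from h import *
def ray(cam,u,z):
    i=camera_info(cam);M=np.array(i["cam_to_world"]);K=np.array([[i["fx"],0,i["cx"]],[0,i["fy"],i["cy"]],[0,0,1.]])
    x,y=cv2.undistortPoints(np.array([[u]],float),K,np.array([i["k1"],0,0,0.]))[0,0]
    d=M[:3,:3]@[x,-y,-1];o=M[:3,3];return (o+d*(z-o[2])/d[2])[:2]
def ang(p,c): return np.degrees(np.arctan2(p[1]-c[1],p[0]-c[0])).round(2)
b=camera("top")
hsv=cv2.cvtColor(b,cv2.COLOR_BGR2HSV)
def cen(lo,hi,x0,x1,y0,y1):
    m=np.zeros(b.shape[:2],np.uint8);m[y0:y1,x0:x1]=cv2.inRange(hsv,lo,hi)[y0:y1,x0:x1]
    n,l,s,c=cv2.connectedComponentsWithStats(m);k=1+s[1:,4].argmax();return c[k],(l==k)
# pointer: centre line
_,m=cen((14,100,90),(30,255,255),240,268,126,165)
ys,xs=np.nonzero(m); 
tip=np.array([xs[ys>=ys.max()-3].mean(),ys.max()]); post=np.array([xs[ys<=ys.min()+4].mean(),ys.min()+4])
g,_=cen((50,80,60),(85,255,255),240,290,155,195)
hub=np.array([c for c in [cen((0,0,0),(180,255,115),250,261,201,212)[0]]][0])
print("px tip",tip,"post",post,"green",g,"hub",hub, "cam",np.array(camera_info("top")["cam_to_world"])[:3,3])
T,Po,G,H=ray("top",tip,.092),ray("top",post,.105),ray("top",g,.108),ray("top",hub,.075)
print(T,Po,G,H)
c=np.array([.5455,.014])
for C in (c,H): print("tip",ang(T,C),"post",ang(Po,C),"green",ang(G,C),"rad",np.hypot(*(G-C)),np.hypot(*(T-C)))
print("pointer dir",ang(Po,T))
cv2.imwrite("pics/f.png",cv2.resize(b[115:245,195:325],(600,600),interpolation=cv2.INTER_CUBIC))
E
python3 f.py
```

```text
Traceback (most recent call last):
  File "f.py", line 17, in <module>
    hub=np.array([c for c in [cen((0,0,0),(180,255,115),250,261,201,212)[0]]][0])
                              ~~~^^^^^^^^^^^^^^^^^^^^^^^^^^^^^^^^^^^^^^^
  File "f.py", line 11, in cen
    n,l,s,c=cv2.connectedComponentsWithStats(m);k=1+s[1:,4].argmax();return c[k],(l==k)
                                                    ~~~~~~~~~~~~~~^^
ValueError: attempt to get argmax of an empty sequence
```

```bash
python3 - <<'E'
s=open("f.py").read()
i=s.index("hub=");j=s.index("\n",i)
s=s[:i]+'''wd=np.clip(165-hsv[201:212,249:260,2].astype(float),0,None);yy,xx=np.mgrid[201:212,249:260];hub=np.array([(wd*xx).sum(),(wd*yy).sum()])/wd.sum()'''+s[j:]
open("f.py","w").write(s)
E
python3 f.py
```

```text
px tip [254.88888889 156.        ] post [254.61290323 135.        ] green [256.53787879 170.92424242] hub [254.04201681 205.93277311] cam [0.46378116 0.0054843  1.63644452]
[0.71484008 0.00641826] [0.78461503 0.00619442] [0.66151064 0.00167966] [0.54560511 0.01208201]
tip -2.56 post -1.87 green -6.06 rad 0.11666302093832581 0.1695097190198538
tip -1.92 post -1.41 green -5.13 rad 0.11637139464025079 0.1693297137311366
pointer dir -0.18
```

View pics/f.png

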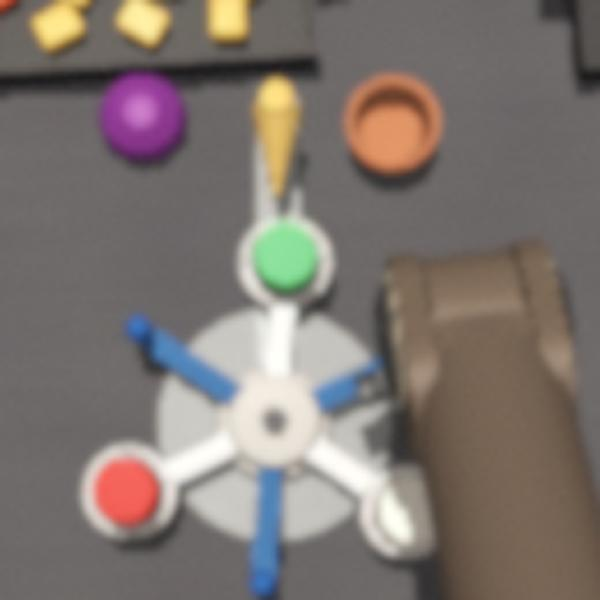

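The jar sits about 1.6 px right of the pointer line (green 256.5, tip 254.9, hub 254.0), so about 3.5° or 7 mm remains. I will push 6 mm, then re-measure.

Emit:
apply_moves --pt "1.5 0 0 0 0 0 0" --pt "3 0 0 0 0 0 0" --pt "4.5 0 0 0 0 0 0" --pt "6 0 0 0 0 0 0" --pt "6 0 0 0 0 0 0"

```text
time: 9.7
tcp_pos: [0.5848, -0.102, 0.0753]
ee_rot: [0.988, 0.153, 0.0, 0.0]
wrist_force: [0.2, -0.2, -0.4]
grip_width: -0.0
gripper_force: 0.1
```

```bash
python3 f.py; python3 m.py
```

```text
px tip [254.88888889 156.        ] post [254.5 135. ] green [254.62878788 170.75757576] hub [254.041841   205.94142259] cam [0.46378116 0.0054843  1.63644452]
[0.71484008 0.00641826] [0.78462109 0.006577  ] [0.66217804 0.00808575] [0.54557557 0.01208308]
tip -2.56 post -1.78 green -2.9 rad 0.11682783729041304 0.1695097190198538
tip -1.92 post -1.32 green -1.96 rad 0.11667097341209905 0.1693592796930621
pointer dir 0.13
top mark 0.56 [0.6669 0.0095 0.053 ] -2.1 0.121
top jar_green 0.64 [0.6675 0.0105 0.0516] -1.6 0.122
top jar_white 0.41 [ 0.4848 -0.0875  0.0481] -120.9 0.118
top peg0 0.91 [0.6069 0.1186 0.1004] 59.6 0.121
top peg0 0.9 [0.4281 0.0171 0.0976] 178.5 0.117
scene mark 0.97 [0.664  0.0124 0.0551] -0.8 0.119
scene jar_green 0.63 [0.6647 0.0065 0.0536] -3.6 0.119
scene jar_red 0.63 [0.489  0.1185 0.0553] 118.4 0.119
scene jar_white 0.51 [ 0.4835 -0.0893  0.053 ] -121.0 0.12
scene peg0 0.58 [ 0.6009 -0.0919  0.1036] -62.4 0.119
10.35 [ 0.58451306 -0.10211831  0.07527439] [ 0.49711408 -0.07283426 -0.54625181]
```

Near zero error now. I will back off 12 mm, lift straight up, and check unobstructed.

Emit:
apply_moves --pt "-4 0 0 0 0 0 0" --pt "-12 0 0 0 0 0 0" --pt "-12 0 0 0 0 0 0" --pt "-12 0 -30 0 0 0 0" --pt "-12 0 -80 0 0 0 0" --pt "-12 0 -130 0 0 0 0" --pt "-12 50 -150 0 0 0 0" --pt "-12 110 -150 0 0 0 0"

```text
time: 11.35
tcp_pos: [0.6083, -0.2106, 0.2287]
ee_rot: [0.988, 0.155, 0.003, 0.001]
wrist_force: [-0.1, -0.5, -0.8]
grip_width: -0.0
gripper_force: 0.0
```

Emit:
apply_moves --pt "0 50 0 0 0 0 0" --pt "0 100 0 0 0 0 0" --pt "0 120 0 0 0 0 0" --pt "0 120 0 0 0 0 0"

```text
time: 11.85
tcp_pos: [0.6422, -0.3269, 0.2244]
ee_rot: [0.988, 0.152, -0.0, 0.0]
wrist_force: [-0.4, -0.2, 0.7]
grip_width: -0.0
gripper_force: 0.0
```

```bash
python3 f.py; for i in 1 2 3; do python3 m.py;done
```

```text
px tip [254.88888889 156.        ] post [254.5 135. ] green [254.59541985 170.79389313] hub [254.03846154 205.92735043] cam [0.46378116 0.0054843  1.63644452]
[0.71484008 0.00641826] [0.78462109 0.006577  ] [0.66205694 0.00819985] [0.54562384 0.01209385]
tip -2.56 post -1.78 green -2.85 rad 0.11670116882658627 0.1695097190198538
tip -1.92 post -1.32 green -1.92 rad 0.11649820016988147 0.16931139167644219
pointer dir 0.13
top mark 0.94 [0.6639 0.0105 0.0531] -1.7 0.118
top jar_green 0.51 [0.6711 0.0075 0.0501] -3.0 0.126
top jar_red 0.54 [0.4913 0.121  0.0508] 116.9 0.12
top jar_white 0.53 [ 0.4843 -0.0897  0.0505] -120.6 0.12
top peg0 0.86 [0.4275 0.0185 0.0986] 177.8 0.118
top peg0 0.85 [0.6116 0.1205 0.0992] 58.2 0.125
scene mark 0.87 [0.6652 0.0109 0.0504] -1.5 0.12
scene jar_green 0.88 [0.6634 0.0052 0.0529] -4.3 0.118
scene jar_red 0.68 [0.4876 0.1201 0.0536] 118.6 0.121
scene jar_white 0.8 [ 0.4849 -0.0902  0.0544] -120.2 0.121
scene peg0 0.78 [0.6096 0.1174 0.1041] 58.2 0.122
scene peg0 0.72 [0.4256 0.0158 0.1044] 179.2 0.12
scene peg0 0.58 [ 0.6007 -0.0915  0.1042] -62.4 0.11
[... 998 characters left out ...]
_red 0.68 [0.4891 0.1196 0.0511] 118.1 0.12
top jar_white 0.45 [ 0.4859 -0.0874  0.0521] -120.4 0.118
top peg0 0.73 [ 0.6007 -0.093   0.1005] -62.7 0.12
top peg0 0.66 [0.4256 0.0159 0.0992] 179.1 0.12
top peg0 0.57 [0.6081 0.119  0.101 ] 59.2 0.122
scene mark 0.84 [0.667  0.0111 0.0541] -1.4 0.122
scene jar_green 0.82 [0.6671 0.0031 0.0511] -5.1 0.122
scene jar_red 0.55 [0.492  0.1214 0.0549] 116.5 0.12
scene jar_white 0.62 [ 0.4836 -0.0922  0.0538] -120.3 0.123
scene peg0 0.97 [ 0.5969 -0.0919  0.103 ] -64.1 0.118
scene peg0 0.94 [0.4255 0.0178 0.1044] 178.2 0.12
scene peg0 0.86 [0.6093 0.1152 0.1034] 57.8 0.12
13.7 [ 0.64277056 -0.32495202  0.2253009 ] [-0.43318116 -0.60234197  0.0024776 ]
```

View pics/m.png

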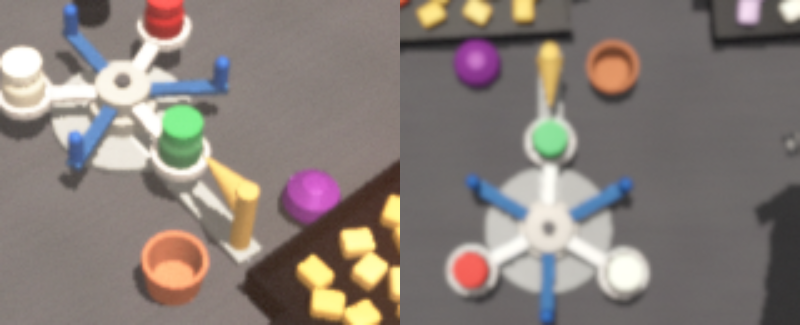

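The jar lid (top pixels 254.6,170.8) lies on the line from the hub (254.0,205.9) to the pointer tip (254.9,156). The averaged wheel angle of −1.9° matches the mark at about −1.7°. Everything is at rest and the robot is clear.

```bash
python3 -c "from plant import *; print(sign_off())"
```

```text
the job is handed in; nothing more can be done
None
```

The green jar stands in front of the brass pointer, within about half a degree by my measurement, and the job is handed in; I pushed only on one blue peg, and the arm is clear.

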